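Re-prop a drying board against the splash guard

ROBOT

A 6-joint arm with a two-finger parallel gripper is mounted at the origin on the work surface. World frame = base frame: x ahead of the robot, y to its left, z up, the work surface at z = 0. Lengths are in m, angles in rad, forces in N, time in s.
With the tool pointing down it reaches from about 0.375 to 0.9 m from the base axis. Payload 3.1 kg.
Tool frame: the origin (TCP) lies on the centre line of the jaws, within the pads' length; the fingertips stand 19 mm ahead of it and the grasp point (between the pads) is the TCP (arm.tip_extent is the distance from the TCP to the fingertips, in m); z points along the fingers, y is the direction in which the jaws open and shut (so a half turn about z gives the same grasp; the last joint's range is limited). The gripper opens to 87 mm and grips with 3 to 60 N. Pads are 19 mm wide; open, the fingers measure 117 mm over their backs; the gripper's body (75 mm by 190 mm) begins 51 mm behind the grasp point.
Start: joints at [0.977, 0.527, 1.433, -0, 1.181, -0.178], TCP at [0.252, 0.572, 0.242] pointing down, gripper open.
Joint ranges: [-3.08, 3.08], [-0.75, 2.2], [0.22, 2.44], [-1.43, 4.57], [0, 2.65], [-2.85, 2.85]. Speed limits (rad/s): [2.79, 2.79, 3.14, 3.14, 3.14, 3.14].

INTERFACE

Orientations are given as a rotation vector (axis times angle).
In Python, from bench import arm gives the robot as it stands.
- The arm moves only by the tool apply_moves, never from a script. Its arguments are lists of equal length, an entry for each row: "xyz": the shift along the tool's x, y, z in m, a list of three; "twist": the turn about the tool's z in degrees. In form: {"xyz": [[tx, ty, tz], ...], "twist": [twist, ...]}. A call has 1 to 10 rows; each row is the pose to reach, as a shift and turn from the pose commanded when the call began, along the tool's axes at that moment; what a row does not reach only later rows make up. A row lasts 1/8 s, in which the tool goes at most 62.5 mm and 10.7 degrees, less where a joint would pass 70% of its speed; a pose out of reach is approached as far as the arm can. A call with a gripper value outside its range is refused whole. "jaw" is the finger opening in m, from 0 to 0.087, set as the call begins (left out, the last holds). The fingers move at their own pace and stop on an object; "force" is the grip in N (left out, the last holds). Time passes only in rows, so rows that repeat a pose let the fingers close. It gives the time, the measured TCP pose, the force and the opening at its end, in the units of the state.
- arm.read_state(): the state, without advancing time (a new reading comes with each control period).
- arm.snapshot(name): name is "side" or "top" or "wrist"; returns the picture (420x560x3 uint8, red, green, blue); there is no depth.
- arm.calibration(name): a dict with "K" (3x3 intrinsics, pixels), "R" (3x3) and "t" (3): a world point X has camera coordinates R X + t. Camera axes: x right, y down, z forward; pixel columns grow to the right and rows downward; lengths in m; the calibration is good to about 2 mm. A picture is of the moment at which its call begins: read the wrist's pose just before it. calibration takes no time and is no camera call; for the wrist camera it gives the pose at the moment of the call.
- arm.finish_job(): hands the job in, once; it reports no verdict.
The state is a dict: "t": time; "joint_pos": joint angles; "dq": joint speeds; "joint_efforts": joint torques, N m; "ee_pos": TCP position; "eef_rot": TCP orientation; "wrist_force": force on the tool from outside, world axes, zero at the start; "torque": the same for the moment, N m; "grip_width": finger opening in m.
Only numpy, scipy, OpenCV 4.12 (cv2) and the standard library are available. Lean on these libraries where they do the work, as an engineer would, in place of code of your own. Each camera call takes 0.05 s, during which the arm holds its last target.

TASK

The washed dissecting board has slipped down the splash guard. Stand it up steeper again, at about 70 degrees from the bench, with its foot on the bench and its top edge resting square on the guard, and bring the aluminium tube block right up against its foot as a stop: a long side touching, square and centred, so that the board cannot slide out again. Leave everything else on the bench where it is.

Things in the scene. Friction and masses are not known exactly. Their poses are not given: they have to be found in the camera images.
- guard: Upright stainless splash guard, fixed, 460 mm long, 220 high, 6 thick. Origin: middle of the bottom edge of its front face, at bench height. x runs along the sheet, z up, y into the sheet: the front face is the plane y = 0, things before it have negative y. A 1 mm grey drip mat reaching 340 mm forward is look only: things stand at bench height.
- board: White plastic dissecting board 110 mm wide (its x), 14 thick (y), 200 long (z, foot to top), 0.3 kg, hand hole 70 x 24 mm centred 164 mm up. Leans on the guard at about 50 degrees from the bench, its y pointing to the guard and down. Origin: centre of the foot end face. Friction holds it where it is left; pushing the foot towards the guard (5 to 15 N) slides its top up the guard.
- board_foot (a point): Middle of the board's lower front edge (origin shifted 7 mm to its -y): the part of the foot farthest out from the guard, which the stop must touch.
- board_top (a point): Middle of the board's upper back edge, which rests on the guard's front face.
- block: Solid aluminium tube block, 95 mm (its x) by 50 (y) by 50 high, eight 13 mm holes in its top, 0.6 kg, loose on the bench before the guard, right or left of the board's middle, turned up to 0.3 rad. Origin: centre of its underside; y points roughly to the guard, so the long side to meet the foot is at y = +25 mm (the opposite one serves as well).
- dishes: Stack of four covered petri dishes, 92 mm diameter, 60 mm high, loose; origin at the centre of its underside. It and the block stand in two places side by side, either way round. Leave alone.
- jar: Glass jar with white screw cap, 84 mm diameter, 150 mm high, loose, at the far end of the guard. Origin under its centre. Leave alone.
- tip_box: Grey pipette-tip box, 80 x 110 mm, 52 mm high, loose, at the near end of the guard. Origin under its centre. Leave alone.
- wash_bottle: White wash bottle with a bent spout, 68 mm diameter, 205 mm high, loose. Origin under its centre. Leave alone.
- brush: Test-tube brush lying on the bench: white bristle head 28 mm thick on a wire handle with a loop, 190 mm long along its x. Leave alone.
- tube_rack: Blue rack with capped test tubes, 240 x 104 mm, 137 mm high with the tubes, loose. Origin under its centre. Leave alone.

How it is judged:
At the end, for the whole second after the job is handed in: Board at 64 to 76 degrees from the bench, foot on the bench, top edge within 8 mm of the guard and parallel within 0.12 rad; block upright on the bench, a long side within 4 mm of the foot edge, parallel within 0.09 rad, centred within 25 mm; both at rest (angle between board's own z axis and vertical between 0.244 and 0.454 rad and y of board_top in the frame of guard above -0.008 m and angle between the x axis of board and the x axis of guard, either way round below 0.12 rad and height (world z) of board_foot below 0.012 m and angle between block's own z axis and vertical below 0.08 rad and height (world z) of block below 0.006 m and angle between the x axis of block and the x axis of board, either way round below 0.09 rad and x of board_foot in the frame of block between -0.025 and 0.025 m and (y of board_foot in the frame of block between 0.02 and 0.029 m or y of board_foot in the frame of block between -0.029 and -0.02 m) and linear speed of each of board, block below 0.01 m/s); the robot touches nothing.
It fails at once if the board falls down (height (world z) of board_top below 0.11 m).
It fails at once if something else on the bench is moved by more than 30 mm (distance of any of dishes, jar, tip_box, wash_bottle, brush, tube_rack from where it was at the start of the episode above 0.03 m).
It also fails if it takes over 72 s, if anything falls off the work surface, if the arm or the gripper's body presses on something with over 40 N, if the wrist force passes 120 N, or if a joint passes its speed limit or range.

## Working session

There is one attempt and no reset: what is moved stays moved. The work goes in short steps, Python scripts to look and compute and a tool call to move; the robot and the scene stay as the last step left them, time stands still between calls to the robot, and variables do not carry over. Pictures are saved under pics/ and viewed, and the job is handed in when it is done.

Besides the shell and the picture viewer there is one more tool, called after ">>>" in YAML: its name, and indented under it one key for each argument. apply_moves: Moves the arm, as the interface text tells. Its arguments: {"type":"object","properties":{"xyz":{"type":"array"},"twist":{"type":"array"},"jaw":{"type":"number"},"force":{"type":"number"}},"required":["xyz","twist"]}

```bash
ls; mkdir -p pics
python3 - <<'E'
from bench import arm
import cv2
for n in ["side","top","wrist"]:
    c=arm.calibration(n); im=arm.snapshot(n)
    cv2.imwrite(f"pics/{n}0.png",cv2.cvtColor(im,cv2.COLOR_RGB2BGR))
    print(n,c["K"].round(1).tolist(),c["R"].round(3).tolist(),c["t"].round(3).tolist())
print(arm.read_state())
E
```

```text
pics
side [[493.2, 0.0, 269.2], [0.0, 493.2, 213.4], [0.0, 0.0, 1.0]] [[0.97, -0.242, -0.01], [-0.159, -0.606, -0.78], [0.183, 0.758, -0.626]] [-0.584, 0.114, 1.372]
top [[541.3, 0.0, 288.8], [0.0, 541.3, 212.9], [0.0, 0.0, 1.0]] [[0.028, -0.999, 0.018], [-0.998, -0.029, -0.057], [0.058, -0.017, -0.998]] [-0.148, 0.576, 1.39]
wrist [[352.5, 0.0, 278.7], [0.0, 352.5, 206.8], [0.0, 0.0, 1.0]] [[0.403, 0.915, -0.001], [0.882, -0.389, 0.266], [0.243, -0.109, -0.964]] [-0.624, -0.032, 0.391]
{'t': 0.15, 'joint_pos': array([ 9.76480637e-01,  5.28241627e-01,  1.43363853e+00, -5.82788000e-05,
        1.18139094e+00, -1.78504846e-01]), 'dq': array([-0.00056171, -0.0001203 , -0.00583332, -0.00026951,  0.00192911,
        0.00023338]), 'joint_efforts': array([ 3.10152082e-04, -4.40431130e+01, -1.76842743e+01,  6.33375579e-02,
        5.52600157e-02, -7.97421990e-05]), 'ee_pos': array([0.2521366 , 0.57128741, 0.24079344]), 'eef_rot': array([-6.48304381e-01, -3.07337588e+00,  2.47353720e-03]), 'wrist_force': array([-0.22853908,  0.45182535, -0.44591355]), 'torque': array([-0.04410599,  0.02954099, -0.03882523]), 'grip_width': 0.08733174963000306}
```

View pics/side0.png

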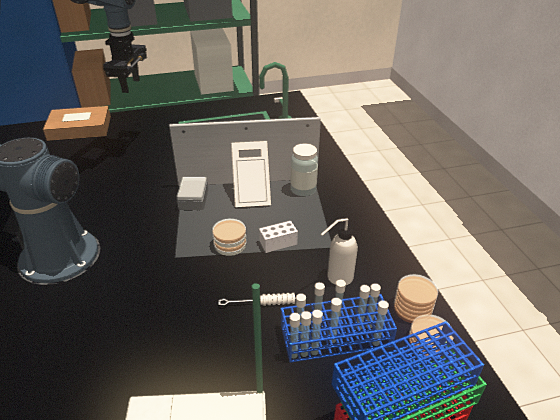

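View pics/top0.png

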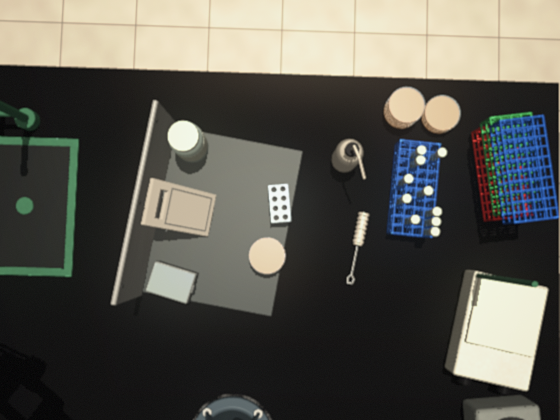

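View pics/wrist0.png

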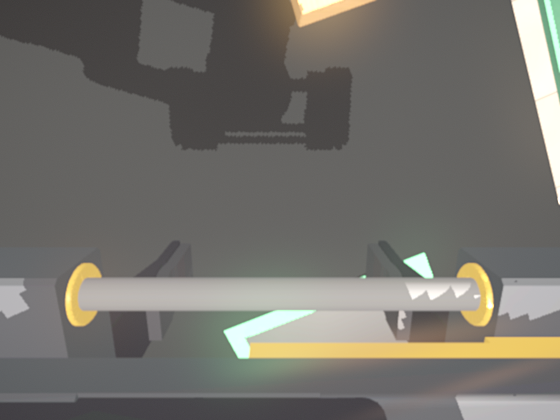

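The side view shows the guard (170–320, 122–185), the board leaning on it (251,175), the block (279,236) and the dishes (229,236). In the top view, the guard's top edge runs (155,101)→(117,303), the board is at (178,207), the block at (280,203) and the dishes at (267,255). Next I'll measure them.

```bash
cat > h.py <<'E'
import numpy as np, cv2
from bench import arm
def ray(n,uv,c=None):
    c=c or arm.calibration(n); R=np.array(c["R"]);t=np.array(c["t"]);K=np.array(c["K"])
    o=-R.T@t; d=R.T@np.linalg.inv(K)@np.array([uv[0],uv[1],1.]); return o,d
def onz(n,uv,z):
    o,d=ray(n,uv); return o+d*(z-o[2])/d[2]
def two(uvt,uvs):
    o1,d1=ray("top",uvt);o2,d2=ray("side",uvs)
    d1/=np.linalg.norm(d1);d2/=np.linalg.norm(d2)
    s=np.linalg.lstsq(np.c_[d1,-d2],o2-o1,rcond=None)[0]
    a=o1+s[0]*d1;b=o2+s[1]*d2; return (a+b)/2,np.linalg.norm(a-b)
def crop(f,out,x0,y0,w,h,s):
    im=cv2.imread(f)[y0:y0+h,x0:x0+w]; cv2.imwrite(out,cv2.resize(im,None,fx=s,fy=s,interpolation=cv2.INTER_CUBIC))
E
python3 - <<'E'
from h import *
crop("pics/top0.png","pics/top0c.png",105,90,200,150+75,2.6 and 2.6)
crop("pics/side0.png","pics/side0c.png",160,110,180,150,4)
im=cv2.imread("pics/top0.png")
hsv=cv2.cvtColor(im,cv2.COLOR_BGR2HSV)
m=((hsv[...,2]>200)&(hsv[...,1]<40)).astype(np.uint8); 
sub=np.zeros_like(m); sub[170:235,255:300]=m[170:235,255:300]
sub=cv2.morphologyEx(sub,cv2.MORPH_CLOSE,np.ones((9,9)))
cs,_=cv2.findContours(sub,cv2.RETR_EXTERNAL,cv2.CHAIN_APPROX_NONE)
c=max(cs,key=cv2.contourArea); r=cv2.minAreaRect(c); bx=cv2.boxPoints(r); print(r,bx)
P=np.array([onz("top",p,.05) for p in bx]); print(P.round(4)); print(np.linalg.norm(np.diff(P,axis=0),axis=1), P.mean(0))
E
```

```text
((279.2279357910156, 202.87147521972656), (37.640567779541016, 19.968122482299805), 85.03025817871094) [[267.651   184.98686]
 [287.54407 183.25703]
 [290.80487 220.75609]
 [270.9118  222.48592]]
[[ 0.6476 -0.0752  0.05  ]
 [ 0.6536 -0.1258  0.05  ]
 [ 0.5582 -0.1367  0.05  ]
 [ 0.5523 -0.0864  0.05  ]]
[0.05088352 0.09603754 0.05068642] [ 0.60291223 -0.10603926  0.05      ]
```

View pics/top0c.png

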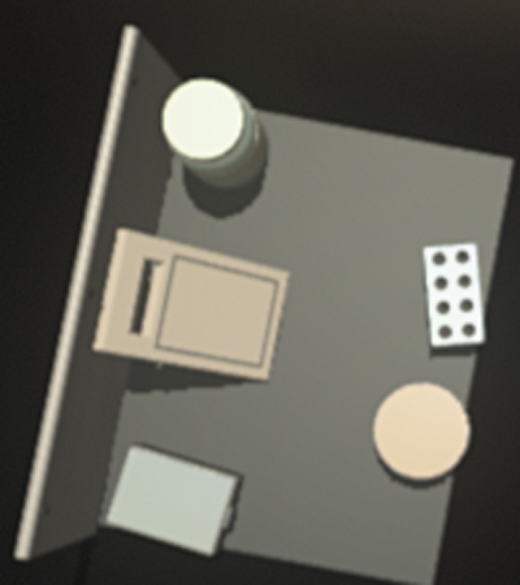

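View pics/side0c.png

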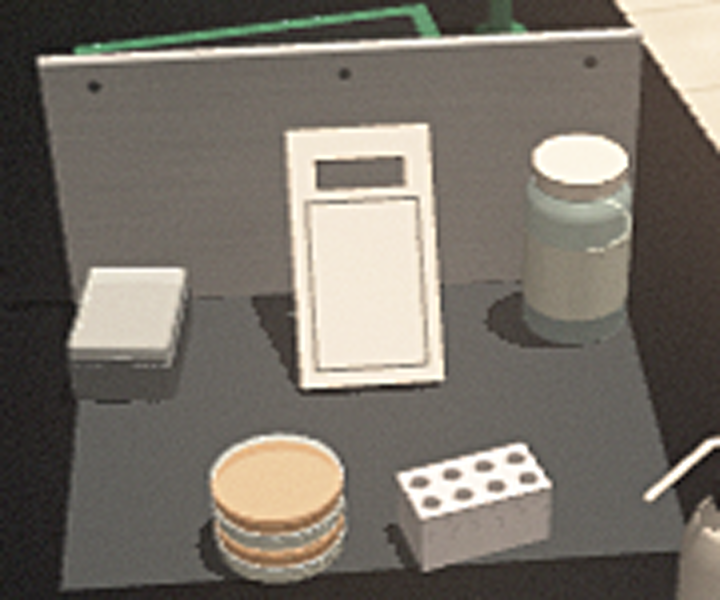

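Run:
```python
from h import *
T=lambda u,v:(105+(u+.5)/2.6-.5,90+(v+.5)/2.6-.5)
S=lambda u,v:(160+(u+.5)/4-.5,110+(v+.5)/4-.5)
g1=onz("top",T(136,28),.22);g2=onz("top",T(29,558),.22)
print("guard top",g1,g2,np.linalg.norm(g1-g2))
print("2view",two(T(136,28),S(638,37)),two(T(29,558),S(40,64)))
print("guard base side", onz("side",S(80,305),0),onz("side",S(630,285),0))
f1=onz("top",T(289,272),.009);f2=onz("top",T(268,380),.009)
print("foot",f1,f2,np.linalg.norm(f1-f2)); s1=onz("side",S(443,380),.009);s2=onz("side",S(304,388),.009);print("foot side",s1,s2)
print("foot2",two(T(289,272),S(443,380)),two(T(268,380),S(304,388)))
print("top edge",two(T(120,229),S(429,125)),two(T(95,350),S(286,132)))
u=(g1-g2)[:2];u/=np.linalg.norm(u);n=np.array([-u[1],u[0]]);print("u",u,"n into sheet?",n, "ang",np.arctan2(u[1],u[0]))
for p in (f1,f2,(s1+s2)/2): print("dist",(p-g1)[:2]@n,"along from mid",(p-(g1+g2)/2)[:2]@u)
ub=(f1-f2)[:2];print("foot ang",np.arctan2(ub[1],ub[0]))
b=np.array([.6029,-.106]);print("block",(b-g1[:2])@n,(b-(g1+g2)[:2]/2)@u)
d=onz("top",T(422,431),.06);print("dish",d)
```

```text
guard top [0.81211867 0.17451443 0.22      ] [0.35639974 0.24530462 0.22      ] 0.4611843376998192
2view (array([0.80904211, 0.17555875, 0.21844885]), np.float64(0.006951974664970598)) (array([0.35633753, 0.24470038, 0.22220554]), np.float64(0.0006431263766063595))
guard base side [ 3.58495282e-01  2.43877680e-01 -1.11022302e-16] [0.80401247 0.15562692 0.        ]
foot [0.62351562 0.06038964 0.009     ] [0.51440043 0.07748309 0.009     ] 0.11044596994506183
foot side [0.61986171 0.05894764 0.009     ] [0.51397749 0.07640559 0.009     ]
foot2 (array([0.62203367, 0.06088888, 0.00731217]), np.float64(0.003309943292568686)) (array([0.51428884, 0.07763096, 0.00802163]), np.float64(0.0002485839983537154))
top edge (array([0.64486408, 0.19696631, 0.15297042]), np.float64(0.0006855533479846423)) (array([0.53474776, 0.21457313, 0.153424  ]), np.float64(0.0010755757013829511))
u [ 0.98814919 -0.15349652] n into sheet? [0.15349652 0.98814919] ang -0.1541057657328399
dist -0.14172223640543222 along from mid 0.061741978916291226
dist -0.14158016267072035 along from mid -0.04870389964945429
dist -0.14320890875066875 along from mid 0.004698136108641081
foot ang -0.15539213022368473
block -0.3093044472359905 0.06691089831201444
dish [ 0.46885371 -0.07922273  0.06      ]
```

Run:
```python
from h import *
from scipy.spatial.transform import Rotation as Ro
T=lambda u,v:(105+(u+.5)/2.6-.5,90+(v+.5)/2.6-.5)
j=onz("top",T(202,119),.15); e=onz("top",T(162,119),.15)
th=-.154;u=np.array([np.cos(th),np.sin(th)]);n=np.array([-u[1],u[0]])
f=np.array([.5685,.0690]);g=np.array([.5843,.2099])
def gf(p): return (np.asarray(p)[:2]-f)@u,(np.asarray(p)[:2]-g)@n
print("jar",j,gf(j),np.linalg.norm(j-e))
for q in [(130,447),(240,475),(218,552),(105,522)]: print("tip",gf(onz("top",T(*q),.052)))
s=arm.read_state();print(Ro.from_rotvec(s["eef_rot"]).as_matrix().round(3))
# camera position in tool frame
c=arm.calibration("wrist");o=-np.array(c["R"]).T@c["t"];print("cam in tool",Ro.from_rotvec(s["eef_rot"]).as_matrix().T@(o-s["ee_pos"]))
```

```text
jar [0.74841772 0.12761452 0.15      ] (np.float64(0.16879746996077838), np.float64(-0.05613731757224638)) 0.03627705902169275
tip (np.float64(-0.14205280601397852), np.float64(-0.028621667602102538))
tip (np.float64(-0.14940898345256556), np.float64(-0.1380484231920068))
tip (np.float64(-0.22572719920544912), np.float64(-0.13133126483600133))
tip (np.float64(-0.21701239908503597), np.float64(-0.019072670954170187))
[[-0.915  0.404 -0.001]
 [ 0.404  0.915 -0.001]
 [ 0.    -0.002 -1.   ]]
cam in tool [ 0.07348189  0.00027065 -0.14346591]
```

>>> apply_moves:
  xyz:
    - [0,0,-0.06]
    - [0,0,-0.12]
    - [-0.045,-0.036,-0.12]
    - [-0.09,-0.072,-0.12]
    - [-0.135,-0.108,-0.12]
    - [-0.18,-0.145,-0.12]
    - [-0.225,-0.181,-0.12]
    - [-0.27,-0.217,-0.12]
    - [-0.315,-0.253,-0.12]
    - [-0.36,-0.289,-0.12]
  twist: [0,0,0,-5,-10,-15,-20,-25,-30,-30.4]
  jaw: 0.087

```text
t: 1.4
ee_pos: [0.4654, 0.1602, 0.3615]
eef_rot: [-0.181, 3.136, 0.0]
wrist_force: [0.6, -0.8, -0.0]
grip_width: 0.0871
```

>>> apply_moves:
  xyz:
    - [-0.019,-0.05,0]
    - [-0.038,-0.1,0]
    - [-0.057,-0.15,0.01]
    - [-0.076,-0.2,0.05]
    - [-0.095,-0.25,0.1]
    - [-0.106,-0.28,0.15]
    - [-0.106,-0.28,0.2]
    - [-0.106,-0.28,0.23]
    - [-0.106,-0.28,0.23]
  twist: [0,0,0,0,0,0,0,0,0]

```text
t: 2.52
ee_pos: [0.6002, -0.1035, 0.1285]
eef_rot: [0.179, -3.13, -0.005]
wrist_force: [0.1, -0.2, 0.9]
grip_width: 0.0872
```

Run:
```python
from h import *
from scipy.spatial.transform import Rotation as Ro
s=arm.read_state();print(s["t"],s["ee_pos"],s["joint_pos"].round(2));print(Ro.from_rotvec(s["eef_rot"]).as_matrix().round(3))
cv2.imwrite("pics/w1.png",arm.snapshot("wrist")[...,::-1]);cv2.imwrite("pics/t1.png",arm.snapshot("top")[...,::-1])
```

```text
2.525 [ 0.6001518  -0.10352289  0.12849474] [-0.35  0.65  1.56  0.    0.93 -2.04]
[[-0.993 -0.114 -0.007]
 [-0.114  0.993  0.003]
 [ 0.007  0.003 -1.   ]]
```

View pics/w1.png

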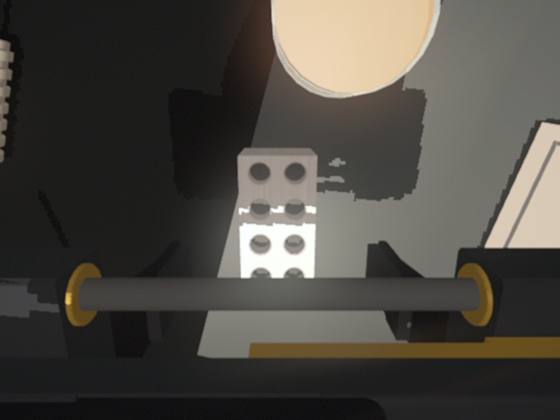

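View pics/t1.png

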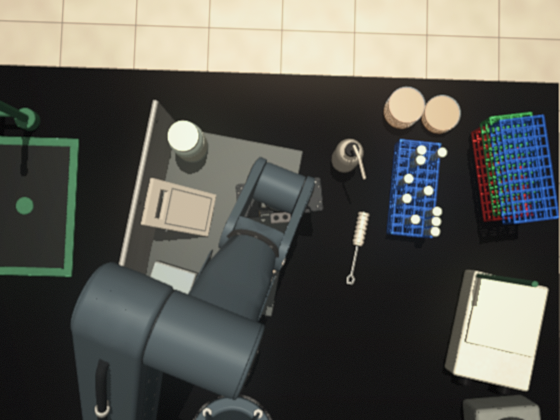

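The wrist view shows the block centred between the jaws (edges at 240 and 316, centre 278) and square to them, so I'll go down and grip.

>>> apply_moves:
  xyz:
    - [0,0,0.04]
    - [0,0,0.08]
    - [0,0,0.098]
    - [0,0,0.098]
  twist: [0,0,0,0]

```text
t: 3.12
ee_pos: [0.6027, -0.104, 0.0339]
eef_rot: [-0.181, 3.136, -0.0]
wrist_force: [-0.4, 1.0, 0.2]
grip_width: 0.0865
```

>>> apply_moves:
  xyz:
    - [0,0,0]
    - [0,0,0]
    - [0,0,0]
    - [0,0,0]
    - [0,0,0]
    - [0,0,0]
  twist: [0,0,0,0,0,0]
  jaw: 0.03
  force: 30

```text
t: 3.88
ee_pos: [0.6025, -0.1041, 0.0338]
eef_rot: [-0.18, 3.136, -0.0]
wrist_force: [-0.2, -1.1, 2.8]
grip_width: 0.0497
```

>>> apply_moves:
  xyz:
    - [0,0,-0.012]
    - [0.006,0.02,-0.012]
    - [0.012,0.04,-0.012]
    - [0.018,0.06,-0.012]
    - [0.024,0.08,-0.012]
    - [0.033,0.1085,-0.012]
    - [0.033,0.1085,-0.012]
    - [0.033,0.1085,-0.006]
    - [0.033,0.1085,0.0]
    - [0.033,0.1085,0.0]
  twist: [0,0,3,6,9,12,15.4,15.4,15.4,15.4]

```text
t: 5.12
ee_pos: [0.5569, 0.0002, 0.0335]
eef_rot: [-0.242, -3.132, -0.001]
wrist_force: [-1.0, 2.8, 0.1]
grip_width: 0.0496
```

Run:
```python
from h import *
from scipy.spatial.transform import Rotation as Ro
s=arm.read_state();print(s["t"],s["ee_pos"],s["wrist_force"],s["joint_pos"].round(2));print(Ro.from_rotvec(s["eef_rot"]).as_matrix().round(3))
cv2.imwrite("pics/s2.png",arm.snapshot("side")[...,::-1])
crop("pics/s2.png","pics/s2c.png",160,110,180,150,4)
```

```text
5.125 [5.56948929e-01 2.13507272e-04 3.35239868e-02] [-1.03054204  2.75534397  0.10447757] [-0.2   0.76  1.75  0.    0.64 -1.62]
[[-0.988  0.154 -0.001]
 [ 0.154  0.988  0.001]
 [ 0.001  0.001 -1.   ]]
```

View pics/s2c.png

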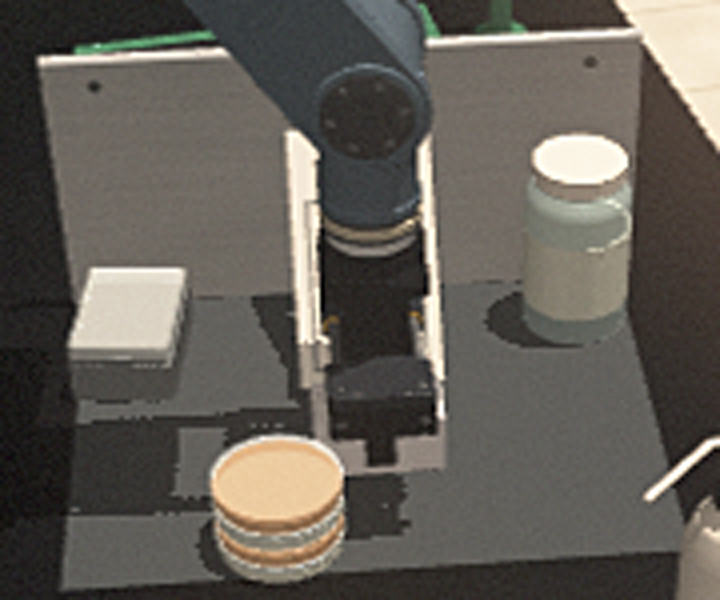

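The block is down on the bench, square to the board. I'll release it, go up, turn 90° and come down behind it.

>>> apply_moves:
  xyz:
    - [0,0,0]
    - [0,0,0]
    - [0,0,0]
    - [0,0,-0.03]
    - [0,0,-0.08]
    - [0,-0.01,-0.1]
    - [0,-0.03,-0.1]
    - [-0.005,-0.048,-0.1]
  twist: [0,0,0,0,0,0,10,20]
  jaw: 0.066

```text
t: 6.18
ee_pos: [0.5546, -0.0487, 0.1342]
eef_rot: [0.79, 3.04, -0.0]
wrist_force: [-0.3, 0.5, -0.2]
grip_width: 0.0658
```

Run:
```python
from h import *
s=arm.read_state();print(s["t"],s["ee_pos"],s["eef_rot"],s["grip_width"])
cv2.imwrite("pics/s3.png",arm.snapshot("side")[...,::-1])
crop("pics/s3.png","pics/s3c.png",160,110,180,150,4)
```

```text
6.175 [ 0.5545636  -0.04874073  0.13423711] [ 7.89968039e-01  3.03979433e+00 -2.29324255e-04] 0.0658292071936193
```

View pics/s3c.png

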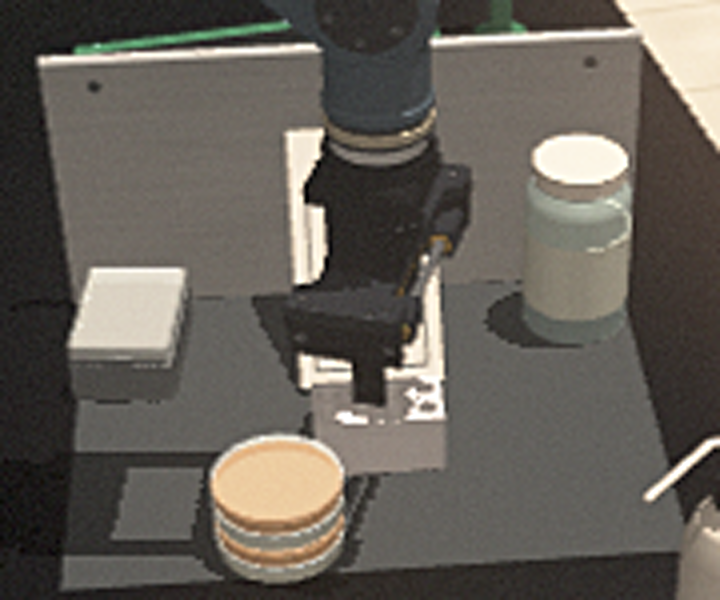

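The block stands upright and free, just left of centre in front of the board (312–445). I'll finish the turn, narrowing the jaws on the way.

>>> apply_moves:
  xyz:
    - [0,0,0]
    - [0,0,0]
    - [0,0,0]
    - [0,0,0]
    - [0,0,0]
    - [0,0,0]
    - [0,0,0]
    - [0,0,0]
  twist: [10,20,30,40,50,60,70,70]
  jaw: 0.03

```text
t: 7.22
ee_pos: [0.5547, -0.048, 0.1335]
eef_rot: [-2.382, -2.049, 0.0]
wrist_force: [-0.2, 0.2, -0.2]
grip_width: 0.0302
```

Run:
```python
from h import *
from scipy.spatial.transform import Rotation as Ro
s=arm.read_state();print(s["t"],s["ee_pos"],s["joint_pos"].round(2),s["grip_width"]);print(Ro.from_rotvec(s["eef_rot"]).as_matrix().round(3))
cv2.imwrite("pics/w4.png",arm.snapshot("wrist")[...,::-1])
cv2.imwrite("pics/s4.png",arm.snapshot("side")[...,::-1])
```

```text
7.225 [ 0.55467328 -0.04802408  0.13349447] [-0.29  0.59  1.7   0.    0.85 -0.14] 0.030243472431862525
[[ 0.15   0.989 -0.   ]
 [ 0.989 -0.15   0.   ]
 [ 0.    -0.    -1.   ]]
```

View pics/w4.png

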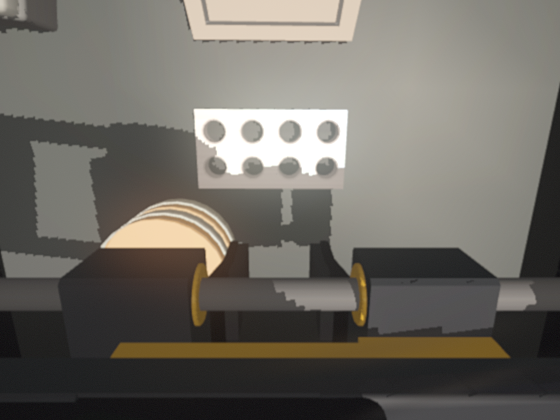

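View pics/s4.png

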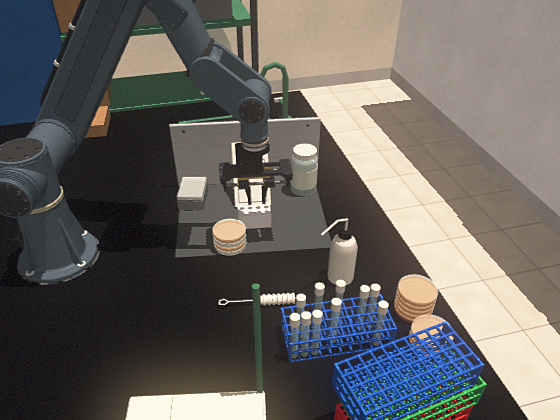

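Run:
```python
from h import *
u=np.array([np.cos(-.154),np.sin(-.154)]);n=np.array([-u[1],u[0]])
tcp=arm.read_state()["ee_pos"]
def rel(p): d=(p-tcp)[:2]; return (d@u).round(4),(d@n).round(4)
for nm,uv,z in [("bl",(194,109),.05),("br",(348,109),.05),("fl",(194,188),.05),("fr",(345,188),.05),("footL",(194,40),.009),("footR",(352,40),.009),("dish R",(237,247),.055),("dish top",(180,202),.055)]:
    print(nm,rel(onz("wrist",uv,z)),onz("wrist",uv,z).round(4))
```

```text
bl (np.float64(-0.0533), np.float64(0.0734)) [0.5132 0.0326 0.05  ]
br (np.float64(0.0422), np.float64(0.0738)) [0.6077 0.0184 0.05  ]
fl (np.float64(-0.0563), np.float64(0.0233)) [ 0.5026 -0.0165  0.05  ]
fr (np.float64(0.0431), np.float64(0.0237)) [ 0.6009 -0.0313  0.05  ]
footL (np.float64(-0.0601), np.float64(0.1198)) [0.5137 0.0795 0.009 ]
footR (np.float64(0.0501), np.float64(0.1203)) [0.6226 0.0631 0.009 ]
dish R (np.float64(-0.0285), np.float64(-0.0162)) [ 0.524  -0.0597  0.055 ]
dish top (np.float64(-0.0648), np.float64(0.015)) [ 0.493  -0.0233  0.055 ]
```

Run:
```python
from h import *
im=cv2.imread("pics/w4.png"); hsv=cv2.cvtColor(im,cv2.COLOR_BGR2HSV)
S=lambda u,v:(160+(u+.5)/4-.5,110+(v+.5)/4-.5)
print("side dish", onz("side",S(278,480),.06))
im=cv2.imread("pics/top0.png").astype(int)
m=((im[...,2]-im[...,0]>25)&(im[...,2]>150)).astype(np.uint8);m[:, :240]=0;m[:,300:]=0;m[:225]=0;m[290:]=0
cs,_=cv2.findContours(m,cv2.RETR_EXTERNAL,cv2.CHAIN_APPROX_NONE);c=max(cs,key=cv2.contourArea)
(e,r)=cv2.minEnclosingCircle(c);print("top dish",e,r,onz("top",e,.06),np.linalg.norm(onz("top",e,.06)-onz("top",(e[0]+r,e[1]),.06)))
# wrist: project expected circle
cal=arm.calibration("wrist")
for ctr in [onz("top",e,.06)]:
  for z in (.06,):
    P=np.array([[ctr[0]+.046*np.cos(a),ctr[1]+.046*np.sin(a),z] for a in np.linspace(0,6.28,13)])
    q=(np.array(cal["K"])@(np.array(cal["R"])@P.T+np.array(cal["t"])[:,None])); print((q[:2]/q[2]).T.round(0).tolist())
crop("pics/w4.png","pics/w4c.png",60,180,300,150,2.5)
```

```text
side dish [ 0.46728586 -0.08504915  0.06      ]
top dish (266.7577209472656, 255.180419921875) 18.312646865844727 [ 0.46954018 -0.07859385  0.06      ] 0.04596637539799332
[[229.0, 277.0], [213.0, 247.0], [183.0, 227.0], [146.0, 223.0], [114.0, 237.0], [96.0, 264.0], [97.0, 295.0], [115.0, 323.0], [144.0, 341.0], [177.0, 344.0], [207.0, 332.0], [226.0, 308.0], [229.0, 277.0]]
```

View pics/w4c.png

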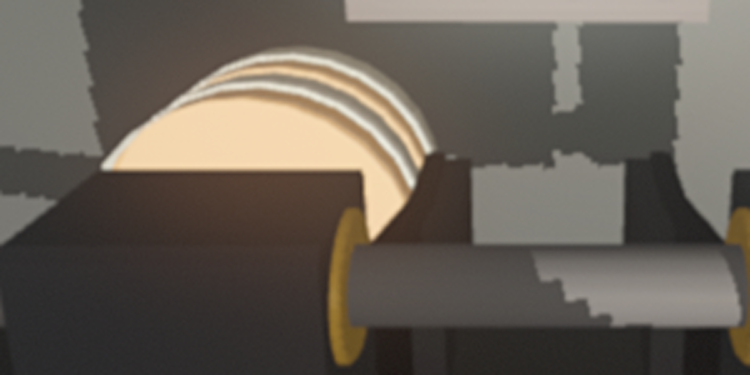

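The outline I'd read in the wrist view is the bottom of the dish stack, so the dishes are where the top view put them. I'll shift 5 mm away from them and come down behind the block.

>>> apply_moves:
  xyz:
    - [0.003,0.005,0]
    - [0.003,0.005,0.03]
    - [0.003,0.005,0.06]
    - [0.003,0.005,0.085]
    - [0.003,0.005,0.1]
    - [0.003,0.005,0.107]
    - [0.003,0.005,0.107]
  twist: [0,0,0,0,0,0,0]
  jaw: 0.026

```text
t: 8.2
ee_pos: [0.5604, -0.0461, 0.0265]
eef_rot: [2.385, 2.044, 0.0]
wrist_force: [0.3, -0.3, -0.2]
grip_width: 0.0262
```

>>> apply_moves:
  xyz:
    - [0.005,0,0]
    - [0.01,0,0]
    - [0.015,0,0]
    - [0.02,0,0]
    - [0.025,0,0]
    - [0.03,0,0]
    - [0.035,0,0]
    - [0.04,0,0]
    - [0.045,0,0]
    - [0.045,0,0]
  twist: [0,0,0,0,0,0,0,0,0,0]

```text
t: 9.45
ee_pos: [0.5669, -0.0006, 0.0263]
eef_rot: [-2.385, -2.043, -0.0]
wrist_force: [0.5, -0.2, -0.3]
grip_width: 0.0259
```

Run:
```python
from h import *
from scipy.spatial.transform import Rotation as Ro
s=arm.read_state();print(s["t"],s["ee_pos"],s["wrist_force"]);print(Ro.from_rotvec(s["eef_rot"]).as_matrix().round(3))
cv2.imwrite("pics/w5.png",arm.snapshot("wrist")[...,::-1])
```

```text
9.45 [ 0.56685235 -0.00058414  0.026277  ] [ 0.4665067  -0.18051888 -0.29844035]
[[ 0.154  0.988 -0.   ]
 [ 0.988 -0.154  0.001]
 [ 0.001 -0.001 -1.   ]]
```

View pics/w5.png

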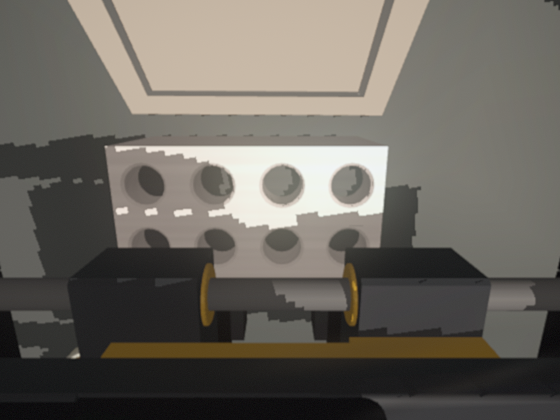

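The block is square to the foot, with its back top edge at row 147 and the foot edge at row 113. I'll keep pushing and watch the force.

>>> apply_moves:
  xyz:
    - [0.004,0,0]
    - [0.008,0,0]
    - [0.012,0,0]
    - [0.016,0,0]
    - [0.02,0,0]
    - [0.024,0,0]
    - [0.028,0,0]
    - [0.032,0,0]
  twist: [0,0,0,0,0,0,0,0]

```text
t: 10.5
ee_pos: [0.5717, 0.0293, 0.0264]
eef_rot: [2.385, 2.044, -0.002]
wrist_force: [-0.0, -6.5, -0.9]
grip_width: 0.0258
```

Run:
```python
from h import *
cv2.imwrite("pics/w6.png",arm.snapshot("wrist")[...,::-1])
u=np.array([np.cos(-.154),np.sin(-.154)]);n=np.array([-u[1],u[0]]);print((arm.read_state()["ee_pos"][:2]-[.5843,.2099])@n)
```

```text
-0.17991837402765876
```

View pics/w6.png

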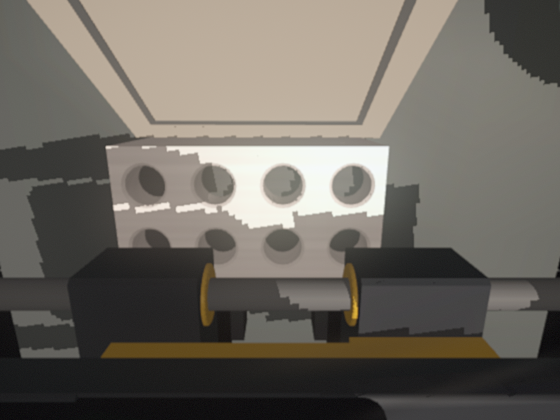

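The force is 6.5 N and the foot is sliding with the block, still centred and square.

>>> apply_moves:
  xyz:
    - [0.004,0,0]
    - [0.008,0,0]
    - [0.012,0,0]
    - [0.016,0,0]
    - [0.02,0,0]
    - [0.024,0,0]
    - [0.028,0,0]
    - [0.032,0,0]
    - [0.034,0,0]
    - [0.034,0,0]
  twist: [0,0,0,0,0,0,0,0,0,0]

```text
t: 11.8
ee_pos: [0.5768, 0.0636, 0.0263]
eef_rot: [-2.385, -2.044, 0.001]
wrist_force: [-1.0, -4.2, -1.6]
grip_width: 0.026
```

Run:
```python
from h import *
cv2.imwrite("pics/w7.png",arm.snapshot("wrist")[...,::-1])
cv2.imwrite("pics/s7.png",arm.snapshot("side")[...,::-1]);crop("pics/s7.png","pics/s7c.png",160,110,180,150,4)
u=np.array([np.cos(-.154),np.sin(-.154)]);n=np.array([-u[1],u[0]]);print((arm.read_state()["ee_pos"][:2]-[.5843,.2099])@n)
```

```text
-0.14572461316192456
```

View pics/w7.png

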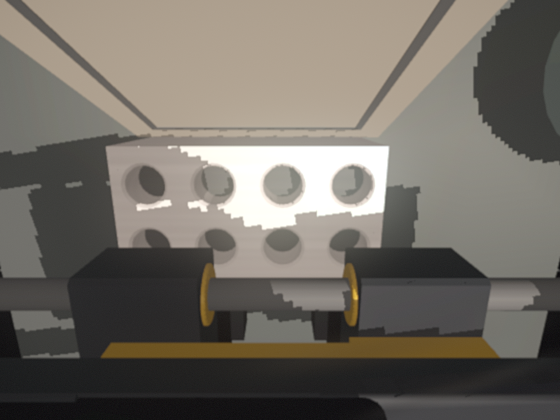

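View pics/s7c.png

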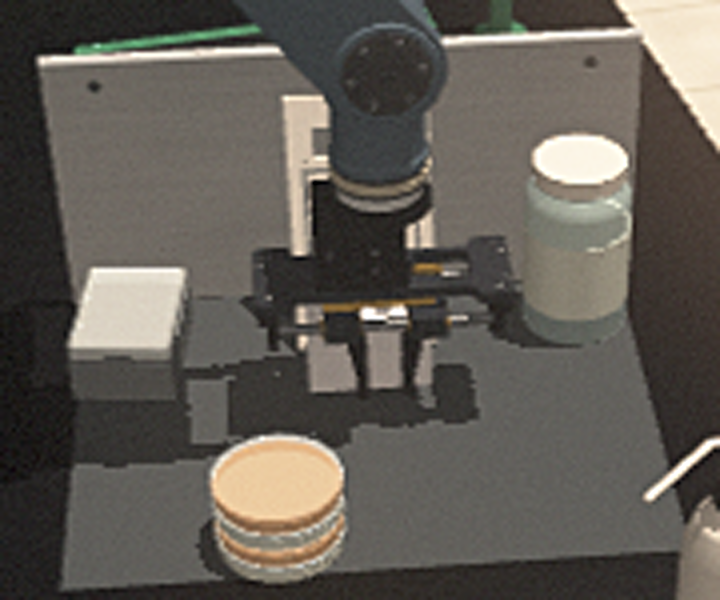

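Run:
```python
from h import *
from scipy.optimize import brentq
u=np.array([np.cos(-.154),np.sin(-.154)]);n=np.array([-u[1],u[0]]);g=np.array([.5843,.2099])
for uv in [(110,147),(387,147)]: 
  p=onz("wrist",uv,.05); print("block far edge",p.round(4),((p[:2]-g)@n).round(4))
S=lambda a,b:(160+(a+.5)/4-.5,110+(b+.5)/4-.5)
o,d=ray("side",S(284,97)); s=(g-o[:2])@n-.008; k=s/(d[:2]@n); p=o+k*d; print("board top front-left corner",p, "ang", np.degrees(np.arcsin(min(1,p[2]/.2))))
for D in (.078,.082,.086,.09): print(D,np.degrees(brentq(lambda t:.2*np.cos(t)+.014*np.sin(t)-D,.9,1.5)))
```

```text
block far edge [0.5296 0.1328 0.05  ] -0.0846
block far edge [0.6218 0.1186 0.05  ] -0.0845
board top front-left corner [0.53373052 0.20965404 0.18718726] ang 69.3799383785205
0.078 71.10889697124547
0.082 69.86219281212325
0.086 68.60320742253197
0.09 67.33094353371409
```

The board is at about 69°, and block and foot are still square and centred. I'll back off.

>>> apply_moves:
  xyz:
    - [-0.002,0,0]
    - [-0.006,0,0]
    - [-0.015,0,0]
    - [-0.03,0,0]
    - [-0.035,0,-0.03]
    - [-0.04,0,-0.08]
    - [-0.06,0,-0.14]
    - [-0.1,0,-0.18]
    - [-0.15,0,-0.2]
    - [-0.2,0,-0.2]
  twist: [0,0,0,0,0,0,0,0,0,0]

```text
t: 13.15
ee_pos: [0.547, -0.1366, 0.2291]
eef_rot: [2.382, 2.041, 0.004]
wrist_force: [0.1, -0.3, -0.6]
grip_width: 0.0259
```

Run:
```python
from h import *
for n in ["wrist","side","top"]: cv2.imwrite(f"pics/{n}8.png",arm.snapshot(n)[...,::-1])
crop("pics/side8.png","pics/s8c.png",160,110,180,150,4)
crop("pics/top8.png","pics/t8c.png",105,90,200,225,2.6)
```

```text
(no output)
```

View pics/wrist8.png

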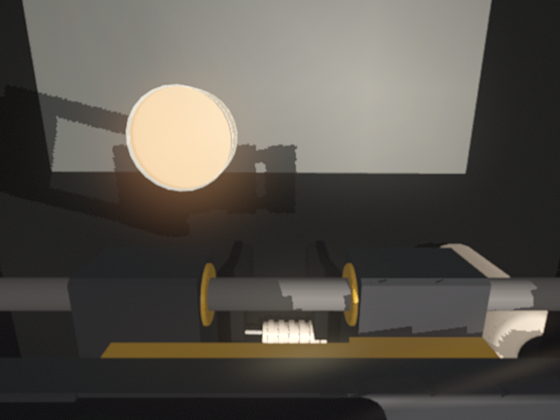

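View pics/s8c.png

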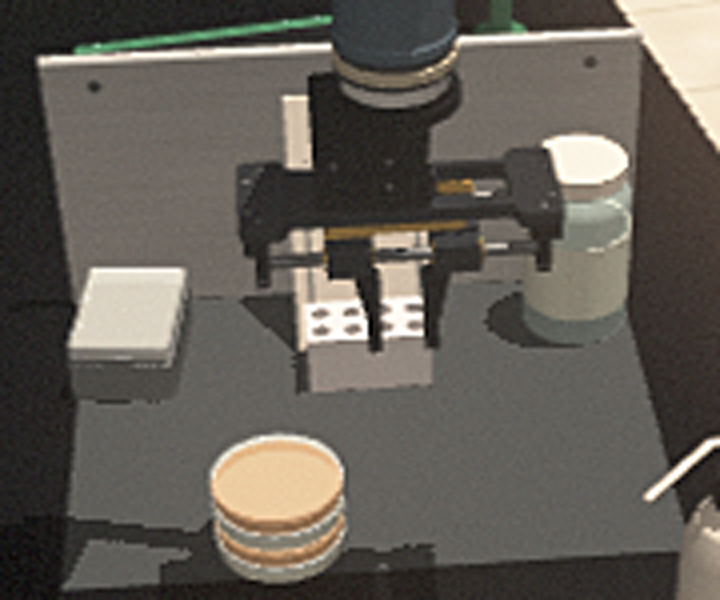

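View pics/t8c.png

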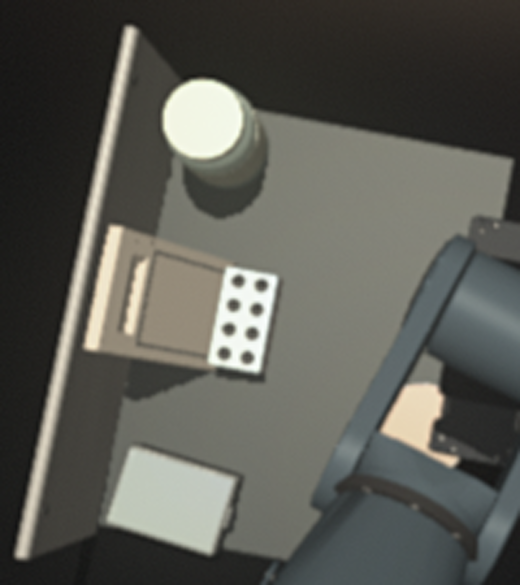

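Run:
```python
from h import *
T=lambda u,v:(105+(u+.5)/2.6-.5,90+(v+.5)/2.6-.5)
S=lambda a,b:(160+(a+.5)/4-.5,110+(b+.5)/4-.5)
u=np.array([np.cos(-.154),np.sin(-.154)]);n=np.array([-u[1],u[0]]);g=np.array([.5843,.2099])
im=cv2.imread("pics/top8.png");hsv=cv2.cvtColor(im,cv2.COLOR_BGR2HSV)
m=((hsv[...,2]>200)&(hsv[...,1]<40)).astype(np.uint8);sub=np.zeros_like(m);sub[186:240,180:216]=m[186:240,180:216]
sub=cv2.morphologyEx(sub,cv2.MORPH_CLOSE,np.ones((9,9)))
cs,_=cv2.findContours(sub,cv2.RETR_EXTERNAL,cv2.CHAIN_APPROX_NONE);r=cv2.minAreaRect(max(cs,key=cv2.contourArea));bx=cv2.boxPoints(r)
P=np.array([onz("top",p,.05) for p in bx]);c=P.mean(0);print(P.round(4).tolist(),c,np.linalg.norm(np.diff(P,axis=0),axis=1))
L=P[1]-P[2] if np.linalg.norm(P[1]-P[2])>.07 else P[0]-P[1]
print("block ang vs guard",np.arctan2(L[1],L[0])%np.pi-np.pi+.154,"dist centre",(c[:2]-g)@n)
# board top edge back corners & front corners
for z in (.187,): 
  a=onz("top",T(111,225),z);b=onz("top",T(84,348),z);print("top back edge",a,b,np.linalg.norm(a-b),[((q[:2]-g)@n).round(4) for q in (a,b)], "mid along", ((a+b)[:2]/2-c[:2])@u)
print("2view TL",two(T(97,351),S(284,97)))
```

```text
[[0.5298, 0.1316, 0.05], [0.624, 0.1166, 0.05], [0.6156, 0.0671, 0.05], [0.5214, 0.0823, 0.05]] [0.5727339  0.09938518 0.05      ] [0.09539606 0.05024077 0.09541781]
block ang vs guard -0.004066046260670669 dist centre -0.11098106584201499
top back edge [0.64456106 0.19676586 0.187     ] [0.53577436 0.21561026 0.187     ] 0.11040677981337413 [np.float64(-0.0037), np.float64(-0.0018)] mid along 0.0008447798030559138
2view TL (array([0.5330709 , 0.20327537, 0.19079949]), np.float64(0.000602565892667618))
```

```bash
python3 -c "
from bench import arm
print(arm.read_state()['wrist_force']);print(arm.finish_job())"
```

```text
[ 0.54594955  0.27938821 -0.49979269]
the job is handed in; nothing more can be done
None
```

The board now stands at about 68–69° from the bench, with the block against its foot as a stop, and I handed the job in at about 13.3 s. I gripped the block and set it square in front of the board. Then I pushed it with both fingers behind it until the foot had slid in, and backed the arm well clear.

**Last camera checks:**

| Check | Result | Allowed |
|---|---|---|
| Board angle from bench | about 68° from its top corner, 68.6° from the block's position | 64–76° |
| Board top edge to guard | about 2–4 mm off | within 8 mm |
| Top edge against guard | parallel within about 0.02 rad | 0.12 rad |
| Block square to guard | within about 0.004 rad | 0.09 rad (to the board) |
| Block centred on board | within about 1 mm | 25 mm |
| Highest push force seen | about 6.5 N (read at the end of each move) | – |

- **Block touching the foot:** the block hides this contact, so I could not see it. I inferred it from a steady push of about 4 N at the end and from the two angle figures agreeing.
- **Other objects:** the jar, tip box, dishes and wash bottle look unmoved in the last pictures, though I did not re-measure them. I did not check the rack or brush again after the push, but the arm did not go near the rack.
- **Disagreement on the dishes:** the wrist view put the dish stack about 4 mm from where the top view did. I kept extra clearance when lowering the fingers beside it.

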